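Wake the kitchen scale and tare the top bowl

ROBOT

A 6-joint arm with a two-finger parallel gripper is mounted at the origin on the work surface. World frame = base frame: x ahead of the robot, y to its left, z up, the work surface at z = 0. Lengths are in m, angles in rad, forces in N, time in s.
With the tool pointing down it reaches from about 0.375 to 0.975 m from the base axis. Payload 3.8 kg.
Tool frame: the origin (TCP) lies midway between the tips of the shut fingers; the grasp point (between the pads) lies 19 mm behind it; z points along the fingers, y is the line along which they close (so a half turn about z gives the same grasp; the last joint's range is limited). The gripper opens to 88 mm and grips with 3 to 60 N. Pads are 18 mm wide; open, the fingers measure 123 mm over their backs; the gripper's body (75 mm by 187 mm) begins 45 mm behind the grasp point.
Start: joints at [-1.271, 0.264, 1.604, -0, 1.274, -0.037], TCP at [0.223, -0.637, 0.239] pointing down, gripper open.
Joint ranges: [-2.63, 2.63], [-0.94, 2.18], [0.31, 2.57], [-1.31, 4.45], [0, 2.66], [-2.55, 2.55]. Speed limits (rad/s): [2.57, 2.57, 3.14, 3.14, 3.14, 3.14].

INTERFACE

Orientations are given as a rotation vector (axis times angle).
In Python, from cell import manip, inverse_kinematics, cams, order gives the robot as it stands. Calls block until the motion is done:
- manip.move_pose(position, orientation): joint-space move of the TCP to a pose.
- manip.move_linear(position, rate=0.15, rot=None): straight line of the TCP; rot=None keeps the orientation; rate is the mean speed in m/s.
- manip.set_joints(angles): joint-space move.
- manip.set_gripper(opening, force=None): finger opening in m; force is the grip in N (None keeps the last); returns when the fingers have stopped.
- manip.dwell(seconds).
- inverse_kinematics(position, orientation): joint angles nearest the present ones, or None.
- manip.state(): the state.
- cams.capture(name): name is "scene" or "top" or "wrist"; returns a dict with "image" (420x560x3 uint8, blue, green, red), "z_map" (420x560 float32, m along the optical axis (not along the pixel's ray), 0 where there is no reading), "intrinsics" (3x3 intrinsics, pixels), "k1" (the pictures are not rectified: a ray, as slopes to the right and down, at radius r is drawn at 1 + k1 r^2 times it, then the intrinsics apply), "position" and "orientation" of the camera in the world; the wrist camera has in their place "T_tool_cam" (4x4, takes a point from camera to tool coordinates, whose origin is the TCP and whose axes are the flange's). Camera axes: x right, y down, z forward; pixel columns grow to the right and rows downward; lengths in m; the calibration is good to about 2 mm. A picture is of the moment at which its call begins: read the wrist's pose just before it.
A pose or a line that the arm cannot do raises manip.IKError and nothing moves.
- order.close_job(): hands the job in; it is judged then, once.
The state is a dict: "clock": time; "joint_pos": joint angles; "joint_velocities": joint speeds; "tau": joint torques, N m; "tool_pos": TCP position; "tcp_rot": TCP orientation; "contact_force": force on the tool from outside, world axes, zero at the start; "moment": the same for the moment, N m; "gripper_width": finger opening in m; "grasp_force": force on a finger pad.
Only numpy, scipy, OpenCV 4.12 (cv2) and the standard library are available. Lean on these libraries where they do the work, as an engineer would, in place of code of your own. Each camera call takes 0.05 s, during which the arm holds its last target. There are 200 camera calls.

TASK

Get the kitchen scale ready to weigh peppers in grams: press the round power key at the left end of its key row, then the small square unit key right next to it, then lift just the top bowl off the nested pile, set it down gently and upright in the middle of the steel weighing plate, and only when you have let go of it press the long tare key at the right end. Press each key fully down and let it spring back before the next; never press the second square key (third in the row), and once the bowl is on press nothing but tare. Leave the other bowls and everything else on the counter where they are.

Things in the scene. Friction and masses are not known exactly. Their poses are not given: they have to be found in the camera images.
- scale: Portion scale, white housing 270 x 212 x 46 mm, fixed. Origin: centre of its underside; x from the keys (front) to the back, y left as seen from the keys, z up. Front: black panel, top 47 mm up, with four grey keys in a row at x = -112, y = +78 (power), +36 (unit), -6 (hold), -62 (tare) mm; display behind them (51 mm high). Yaw within 0.35 rad of 0; stands left or right of the pile.
- plate_center (a point): Centre of the top face of the steel weighing plate, 63 mm above the counter, 42.5 mm behind the scale's origin; plate 185 mm (scale x) by 206 mm (scale y), flat; axes as the scale's.
- power_key_top (a point): Power key: round, 20 mm diameter, left end of the row. Origin: centre of its top face. Key tops stand 6 mm above the black panel (53 mm above the counter) when up; travel 4 mm straight down against a spring, 1.8 N to start and 4.2 N fully down, then a hard stop.
- unit_key_top (a point): Unit key: square, 17 mm, second from the left, 42 mm from the power key. Same height, travel and spring as the power key. Origin: centre of its top face.
- hold_key_top (a point): Hold key (not to be pressed): square, 17 mm, third from the left, 42 mm from the unit key. Same height, travel and spring. Origin: centre of its top face.
- tare_key_top (a point): Tare key: oblong, 17 mm (scale x) by 40 mm (scale y), right end of the row, 56 mm from the hold key. Same height, travel and spring. Origin: centre of its top face.
- power_key (a joint): Power key travel in m: 0 = up, 0.004 = fully down (springs back by itself).
- unit_key (a joint): Unit key travel in m: 0 = up, 0.004 = fully down (springs back by itself).
- hold_key (a joint): Hold key travel in m: 0 = up, 0.004 = fully down (springs back by itself).
- tare_key (a joint): Tare key travel in m: 0 = up, 0.004 = fully down (springs back by itself).
- bowl_top: Top bowl of the pile, smallest and deepest: steel, loose, 0.13 to 0.25 kg. 124 mm over the rim, 75 mm high, foot 76 mm wide, wall 4 mm; upright rolled rim 8 mm thick, 10 mm tall, to be pinched from above anywhere (one finger inside, one outside). Origin: centre of its underside, z up. Stands loosely on the middle bowl's floor, its rim 29 mm above that bowl's rim.
- bowl_top_rim (a point): Centre of the top bowl's mouth, level with the top of its rim (75 mm above its underside).
- bowl_mid: Middle bowl, steel, loose: 170 mm over the rim, 50 mm high, floor 4 mm thick; stands in the largest bowl. Origin: centre of its underside. To be left in place.
- bowl_big: Bottom bowl, steel, loose: 220 mm over the rim, 52 mm high, floor 4 mm thick; stands on the counter. Origin: centre of its underside. To be left in place.
- bell_tall: Green bell pepper standing behind the pile, 74 mm wide, 105 mm high with its stem; loose bystander. Origin: centre of its underside.
- bell_squat: Darker green bell pepper behind the pile, 82 mm wide, 89 mm high with its stem; loose bystander. Origin: centre of its underside.
- chili: Long red chili lying in front of the pile, 140 mm long with its stem, 23 mm thick; loose bystander. Origin: about its middle, on the counter; length along x.
- shaker: Steel shaker behind the scale, 54 mm diameter, 104 mm high; loose bystander. Origin: centre of its underside.
- saucer: White side plate (the saucer) with dried peppers on it, 144 mm diameter, 25 mm high, at the back; loose bystander. Origin: centre of its underside.
- spoon: Steel spoon lying on the counter close to the robot, between scale and pile; loose bystander. Origin: on its underside; length along x.
There are look-alikes about, which are no part of the job. What is shaped like the bowl_top but blue or yellow is not meant.

How it is judged:
On the way, in this order (a step that is already met when the one before it is completed fails the run):
1. the round power key is pressed fully down (value of joint power_key above 0.003 m), for 0.05 s.
2. then the square unit key beside it is pressed fully down (value of joint unit_key above 0.003 m), for 0.05 s.
3. then the top bowl stands upright in the middle of the weighing plate, let go of (horizontal distance between bowl_top and plate_center below 0.035 m and z of bowl_top in the frame of plate_center between -0.006 and 0.006 m and angle between bowl_top's own z axis and vertical below 0.1 rad and contact force between bowl_top and the fingers below 0.1 N and linear speed of bowl_top below 0.02 m/s), for 0.3 s.
4. then the long tare key is pressed fully down with the bowl standing there, let go of (all of step 3 and value of joint tare_key above 0.003 m), for 0.05 s.
At the end, for the whole second after the job is handed in: The top bowl stands upright (within 0.1 rad) and at rest on the weighing plate, its centre within 35 mm of the plate's centre, let go of; all four keys are up; the other two bowls and every bystander are within 30 mm of where they began (all of step 3 and value of joint each of power_key, unit_key, hold_key, tare_key below 0.001 m and distance of each of bowl_mid, bowl_big, bell_tall, bell_squat, chili, shaker, saucer, spoon from where it was at the start of the episode below 0.03 m); the robot touches nothing.
It fails at once if two keys are down together (value of joint each of power_key, unit_key above 0.0015 m or value of joint each of power_key, hold_key above 0.0015 m or value of joint each of power_key, tare_key above 0.0015 m or value of joint each of unit_key, hold_key above 0.0015 m or value of joint each of unit_key, tare_key above 0.0015 m or value of joint each of hold_key, tare_key above 0.0015 m).
It fails at once if the tare key is pressed while the bowl is not on the weighing plate (value of joint tare_key above 0.002 m and not (horizontal distance between bowl_top and plate_center below 0.035 m and z of bowl_top in the frame of plate_center between -0.006 and 0.006 m and angle between bowl_top's own z axis and vertical below 0.1 rad)).
It fails at once if the hold key is pressed, or the power or unit key is pressed again with the bowl on the weighing plate (value of joint hold_key above 0.002 m or (value of joint any of power_key, unit_key above 0.002 m and (horizontal distance between bowl_top and plate_center below 0.035 m and z of bowl_top in the frame of plate_center between -0.006 and 0.006 m and angle between bowl_top's own z axis and vertical below 0.1 rad))).
It fails at once if the bowl is dropped onto the weighing plate from more than about 15 mm (faster than 0.5 m/s close to it) or pushed on the scale with over 50 N (contact force between bowl_top and scale above 50 N or (linear speed of bowl_top above 0.5 m/s and distance between bowl_top and plate_center below 0.06 m)).
It fails at once if another bowl or a bystander is moved more than 30 mm (distance of any of bowl_mid, bowl_big, bell_tall, bell_squat, chili, shaker, saucer, spoon from where it was at the start of the episode above 0.03 m).
It also fails if it takes over 58 s, if anything falls off the work surface, if the arm or the gripper's body presses on something with over 40 N, if the wrist force passes 120 N, or if a joint passes its speed limit or range.

## Working session

There is one attempt and no reset: what is moved stays moved. The work goes in short steps, each a Python script; the robot and the scene stay as the last script left them, time stands still between calls to the robot, and variables do not carry over. Pictures are saved under pics/ and viewed, at most 10 in all, crops included, and the job is handed in when it is done.

```bash
ls; mkdir -p pics
cat > h.py <<'E'
import numpy as np, cv2, pickle
from scipy.spatial.transform import Rotation as R
def T_of(c):
    if c.get("T") is not None: return c["T"]
    T=np.eye(4); o=np.array(c["orientation"],float)
    T[:3,:3]=o if o.shape==(3,3) else R.from_rotvec(o).as_matrix(); T[:3,3]=c["position"]; return T
def grab(cams,manip,name):
    s=manip.state(); c=cams.capture(name); c=dict(c)
    if name=="wrist":
        T=np.eye(4);T[:3,:3]=R.from_rotvec(s["tcp_rot"]).as_matrix();T[:3,3]=s["tool_pos"]; c["T"]=T@np.array(c["T_tool_cam"])
    pickle.dump(c,open(f"pics/{name}.pkl","wb")); return c
def slopes(c,uv):
    K=np.array(c["intrinsics"]); d=(np.atleast_2d(uv).astype(float)-K[:2,2])/[K[0,0],K[1,1]]
    s=d.copy()
    for _ in range(20): s=d/(1+c["k1"]*(s**2).sum(1,keepdims=True))
    return s
def onplane(c,uv,z):
    T=T_of(c); s=slopes(c,uv); r=np.c_[s,np.ones(len(s))]@T[:3,:3].T
    return T[:3,3]+r*((z-T[2,3])/r[:,2:])
def cloud(c):
    h,w=c["z_map"].shape; u,v=np.meshgrid(np.arange(w),np.arange(h)); uv=np.c_[u.ravel(),v.ravel()]
    T=T_of(c); z=c["z_map"].reshape(-1,1); P=np.c_[slopes(c,uv)*z,z]@T[:3,:3].T+T[:3,3]; P[z[:,0]==0]=np.nan
    return P.reshape(h,w,3)
def project(c,P):
    T=T_of(c); q=(np.atleast_2d(P)-T[:3,3])@T[:3,:3]; s=q[:,:2]/q[:,2:]; K=np.array(c["intrinsics"])
    return s*(1+c["k1"]*(s**2).sum(1,keepdims=True))*[K[0,0],K[1,1]]+K[:2,2]
E
python3 - <<'E'
from cell import manip,inverse_kinematics,cams,order
from h import *
for n in("top","scene"):
    c=grab(cams,manip,n); cv2.imwrite(f"pics/{n}1.png",c["image"]); print(n,c["position"],c["orientation"],c["intrinsics"],c["k1"])
print(manip.state())
E
```

```text
pics
top [0.41247296 0.03929971 1.19456505] [-2.155954    2.20263513 -0.06370657] [[499.34183785   0.         274.54147189]
 [  0.         499.34183785 219.36385066]
 [  0.           0.           1.        ]] -0.06045133385427517
scene [ 1.26675891 -0.49965988  1.11456993] [-2.18897278 -1.10041829  0.44098604] [[505.33898948   0.         284.14960635]
 [  0.         505.33898948 211.54930118]
 [  0.           0.           1.        ]] -0.16259351943497502
{'clock': 0.1, 'joint_pos': array([-1.27092531e+00,  2.64660314e-01,  1.60521309e+00, -6.08950880e-07,
        1.27369975e+00, -3.68822715e-02]), 'joint_velocities': array([-0.00022768, -0.00075721, -0.00441157, -0.00075954, -0.00087587,
       -0.0003103 ]), 'tau': array([ 2.58870441e-04, -5.03620291e+01, -3.58070862e+01,  7.30973133e-02,
        2.33816996e-02, -7.01325803e-05]), 'tool_pos': array([ 0.22285932, -0.63648021,  0.23753745]), 'tcp_rot': array([-3.09522896e+00, -5.26146178e-01,  4.08547485e-04]), 'contact_force': array([1.12801841, 0.01389491, 0.2257092 ]), 'moment': array([ 0.0014793 , -0.03730877, -0.02618076]), 'grasp_force': 0.0, 'gripper_width': 0.08798862085723516}
```

View pics/top1.png

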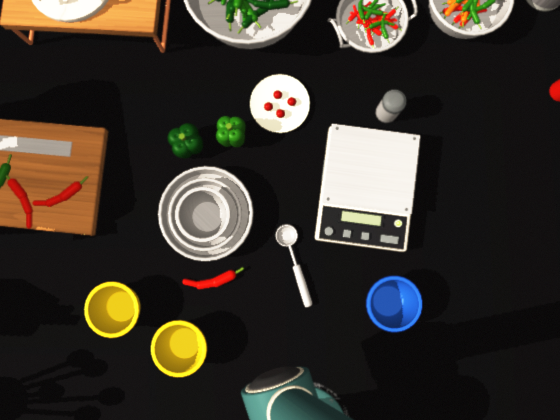

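View pics/scene1.png

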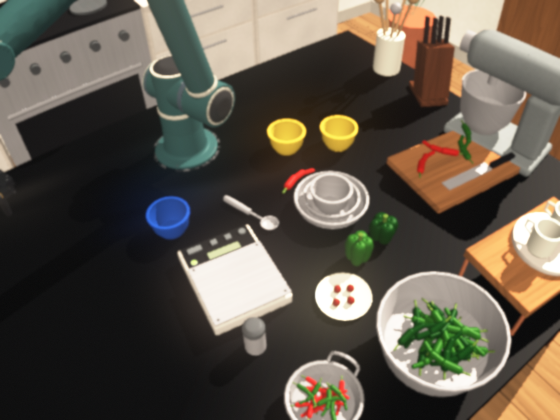

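The top view shows the scale at about (370,188). Its keys are power (328,231, round), unit (347,234), hold (365,236) and tare (389,239, long). The steel pile is at (205,213). Bowl look-alikes are yellow at (112,309) and (179,348), and blue at (394,303). The target is the innermost steel bowl at (203,214), the only steel one nested on top. I'll measure these now and enlarge them.

```bash
cat > m.py <<'E'
from h import *
c=pickle.load(open("pics/top.pkl","rb")); s=pickle.load(open("pics/scene.pkl","rb")); im=c["image"]
g=cv2.cvtColor(im,cv2.COLOR_BGR2GRAY); P=cloud(c)
# keys: bright blobs inside the panel
m=((g>60)*255).astype(np.uint8); m[:222]=0;m[250:]=0;m[:,:320]=0;m[:,402:]=0
n,l,st,ce=cv2.connectedComponentsWithStats(m)
for i in range(1,n):
    if st[i,4]>15: print("blob",ce[i].round(1),st[i],onplane(c,ce[i],.053)[0].round(4))
# plate points by height
Z=P[...,2]; M=(abs(Z-.063)<.006)&(P[...,1]<-.05)&(P[...,0]<.8)&(g>130)
M=cv2.morphologyEx(M.astype(np.uint8),cv2.MORPH_OPEN,np.ones((5,5)))
n,l,st,ce=cv2.connectedComponentsWithStats(M); i=1+st[1:,4].argmax()
ct=max(cv2.findContours((l==i).astype(np.uint8),0,1)[0],key=cv2.contourArea)[:,0]
W=onplane(c,ct,.063)[:,:2].astype(np.float32); print("plate",cv2.minAreaRect(W), "z med",np.nanmedian(Z[l==i]))
# bowl rim: points high near the pile, two cameras
for nm,k in(("top",c),("scene",s)):
    Q=cloud(k).reshape(-1,3); d=np.hypot(Q[:,0]-.415,Q[:,1]-.21); q=Q[(d<.14)&(Q[:,2]>.070)&(Q[:,2]<.095)]
    A=np.c_[2*q[:,:2],np.ones(len(q))]; x=np.linalg.lstsq(A,(q[:,:2]**2).sum(1),rcond=None)[0]
    print(nm,"rim",len(q),x[:2],"r",np.sqrt(x[2]+x[0]**2+x[1]**2),np.percentile(q[:,2],[5,50,95]))
a=cv2.resize(im[155:275,150:262],None,fx=3.5,fy=3.5,interpolation=2); b=cv2.resize(im[210:255,310:415],None,fx=3.8,fy=3.8,interpolation=2)
o=np.zeros((max(len(a),len(b)),a.shape[1]+b.shape[1],3),np.uint8); o[:len(a),:a.shape[1]]=a;o[:len(b),a.shape[1]:]=b
cv2.imwrite("pics/crop1.png",o)
E
python3 m.py
```

```text
blob [368.5 223.1] [348 222  34   5  92] [ 0.4802 -0.1623  0.053 ]
blob [397.3 224.2] [393 222   9   6  46] [ 0.4764 -0.2284  0.053 ]
blob [328.1 230.7] [324 226  10  10  76] [ 0.465  -0.0694  0.053 ]
blob [346.4 233.3] [342 229  10  10  76] [ 0.4581 -0.111   0.053 ]
blob [364.6 235.6] [360 231  10  10  75] [ 0.4518 -0.1524  0.053 ]
blob [388.8 238.9] [379 234  20  11 166] [ 0.4432 -0.2078  0.053 ]
blob [358.3 244.1] [320 238  82  12 301] [ 0.4328 -0.1374  0.053 ]
plate ((0.6054242849349976, -0.17049160599708557), (0.20519553124904633, 0.18558701872825623), 81.12184143066406) z med 0.06412230049609757
top rim 524 [0.50635361 0.21340399] r 0.05732900040621994 [0.07360145 0.08351676 0.08717217]
scene rim 349 [0.50771506 0.21186797] r 0.056459272076969595 [0.07148774 0.08107185 0.08685773]
```

View pics/crop1.png

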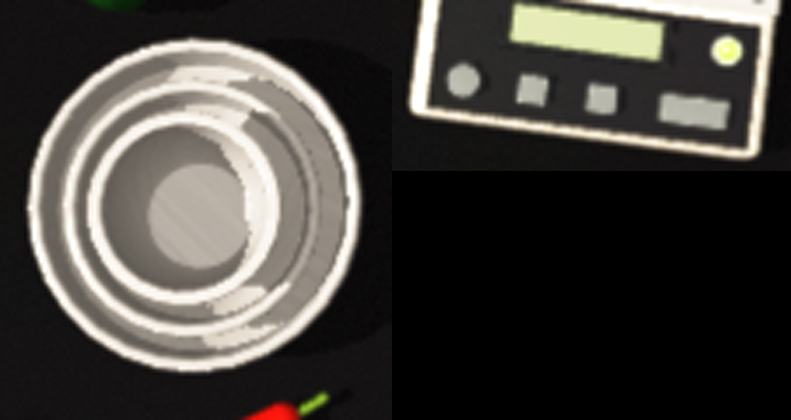

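Run:
```python
from h import *
k=np.array([[.465,-.0694],[.4581,-.111],[.4518,-.1524],[.4432,-.2078]]); l=np.array([[-.112,y] for y in(.078,.036,-.006,-.062)])
def fit(l,w):
    lc,wc=l-l.mean(0),w-w.mean(0); t=np.arctan2((lc[:,0]*wc[:,1]-lc[:,1]*wc[:,0]).sum(),(lc*wc).sum()); A=np.array([[np.cos(t),-np.sin(t)],[np.sin(t),np.cos(t)]])
    return t,A,w.mean(0)-A@l.mean(0)
t,A,o=fit(l,k); print("yaw",t,"o",o,"res",(k-(l@A.T+o)).round(4).tolist(),"plate",A@[.0425,0]+o)
```

```text
yaw -0.15565103464573418 o [ 0.56338824 -0.16387358] res [[0.0002, 0.0001], [-0.0002, -0.0001], [-0.0, 0.0], [0.0001, -0.0]] plate [ 0.60537445 -0.17046207]
```

The crop confirms it. The round power key is leftmost, with two squares and then the long tare key to its right; the yellow dot is only a lamp. The innermost steel bowl is at about (202,214) full-frame. The key fit leaves 0.2 mm residuals and agrees with the plate measured separately, and the rim height of 83 mm and radius of about 58 mm match the given sizes. Next I press power, then unit.

```bash
cat > act.py <<'E'
from cell import manip,inverse_kinematics,cams,order
from h import *
yaw=-.1557; A=np.array([[np.cos(yaw),-np.sin(yaw)],[np.sin(yaw),np.cos(yaw)]]); O=np.array([.5634,-.1639])
W=lambda x,y:A@[x,y]+O
PLATE=W(.0425,0); BOWL=np.array([.5067,.2130])
def down(a):  # tool z down, closing line (tool y) along world angle a
    y=np.array([np.cos(a),np.sin(a),0]); z=np.array([0,0,-1.]); return R.from_matrix(np.c_[np.cross(y,z),y,z]).as_rotvec()
def best(p,a):
    q0=manip.state()["joint_pos"]; c=[]
    for r in(down(a),down(a+np.pi)):
        q=inverse_kinematics(p,r)
        if q is not None: c.append((np.abs(np.array(q)-q0).max(),r,q))
    return min(c,key=lambda t:t[0])[1]
def press(y):
    x,yy=W(-.112,y); manip.move_linear([x,yy,.062],.12); manip.dwell(.2); f0=manip.state()["contact_force"][2]
    for z in np.r_[.054,np.arange(.051,.0459,-.001)]:
        manip.move_linear([x,yy,z],.03); s=manip.state(); f=s["contact_force"][2]-f0
        print(round(z,4),s["tool_pos"].round(4),round(f,2))
        if f>10: break
    manip.dwell(.15); print("held",(manip.state()["contact_force"][2]-f0).round(2)); manip.move_linear([x,yy,.075],.08); manip.dwell(.2)
E
python3 - <<'E'
from act import *
manip.set_gripper(0); p=W(-.112,.078); r=best([*p,.12],yaw+np.pi/2); manip.move_pose([*p,.12],r)
press(.078); print(manip.state()["clock"]); press(.036); s=manip.state(); print(s["clock"],s["joint_pos"])
E
```

```text
0.054 [ 0.4646 -0.0694  0.0537] 0.6
0.051 [ 0.4652 -0.0695  0.0512] 3.91
0.05 [ 0.4652 -0.0695  0.0503] 4.6
0.049 [ 0.4652 -0.0695  0.0494] 6.89
0.048 [ 0.4652 -0.0695  0.0493] 13.51
held 13.8
6.7333
0.054 [ 0.4581 -0.1108  0.0537] 0.18
0.051 [ 0.4587 -0.111   0.0512] 3.75
0.05 [ 0.4586 -0.111   0.0502] 5.33
0.049 [ 0.4587 -0.111   0.0494] 5.75
0.048 [ 0.4587 -0.1111  0.0493] 14.26
held 13.37
9.7083 [-2.90397185e-01  4.80584058e-02  2.18361583e+00 -2.51657183e-05
  9.11334109e-01  1.43610985e+00]
```

Both keys reached their hard stop. Next I move above the pile, re-measure the rim with the wrist camera and grasp the near side.

Run:
```python
from act import *
a=np.arctan2(BOWL[1],BOWL[0]); d=np.array([np.cos(a),np.sin(a)])
s=manip.state(); manip.move_linear([*s["tool_pos"][:2],.2],.3); manip.set_gripper(.036)
g=BOWL-.058*d; r=best([*g,.22],a); manip.move_pose([*g,.22],r); manip.dwell(.3)
c=grab(cams,manip,"wrist"); cv2.imwrite("pics/wrist1.png",c["image"])
Q=cloud(c).reshape(-1,3); q=Q[(np.hypot(*(Q[:,:2]-BOWL).T)<.08)&(Q[:,2]>.072)&(Q[:,2]<.1)]
x=np.linalg.lstsq(np.c_[2*q[:,:2],np.ones(len(q))],(q[:,:2]**2).sum(1),rcond=None)[0]
print(len(q),x[:2],np.sqrt(x[2]+x[0]**2+x[1]**2),np.percentile(q[:,2],[5,50,95,99]),manip.state()["clock"],manip.state()["tool_pos"],g)
```

```text
4837 [0.50620032 0.21447771] 0.057017975161146824 [0.0739105  0.08225272 0.08363881 0.08413878] 12.6333 [0.45340446 0.19005516 0.21999077] [0.45323205 0.19052383]
```

View pics/wrist1.png

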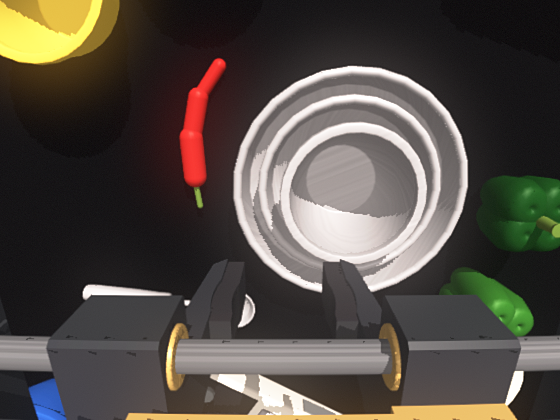

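The wrist view shows the steel pile at (350,190) with the fingers at (225,290) and (345,290). They lie along the robot-to-pile line, clear of the chili (200,130) and the peppers (520,210). The rim fit agrees to about 1.5 mm, so I grasp and lift.

```bash
sed -i 's/BOWL=.*/BOWL=np.array([.5065,.2138])/' act.py
python3 - <<'E'
from act import *
a=np.arctan2(BOWL[1],BOWL[0]); d=np.array([np.cos(a),np.sin(a)]); g=BOWL-.058*d
manip.move_linear([*g,.1],.15); f0=manip.state()["contact_force"][2]; manip.move_linear([*g,.062],.05); s=manip.state(); print(s["tool_pos"],s["contact_force"][2]-f0)
manip.set_gripper(0,55); manip.dwell(.3); s=manip.state(); print("grip",s["gripper_width"],s["grasp_force"],s["contact_force"])
if .004<s["gripper_width"]<.016:
    manip.move_linear([*g,.09],.04); manip.move_linear([*g,.215],.1); manip.dwell(.3)
    s=manip.state(); print("lift",s["gripper_width"],s["grasp_force"],s["contact_force"],s["clock"])
    c=grab(cams,manip,"scene"); cv2.imwrite("pics/scene2.png",c["image"])
    Q=cloud(c).reshape(-1,3)
    for n in("wrist","scene","top"):
        c=grab(cams,manip,n); Q=cloud(c).reshape(-1,3); q=Q[(np.hypot(*(Q[:,:2]-BOWL).T)<.075)&(Q[:,2]>.222)&(Q[:,2]<.25)]
        if len(q)>50:
            x=np.linalg.lstsq(np.c_[2*q[:,:2],np.ones(len(q))],(q[:,:2]**2).sum(1),rcond=None)[0]; pl=np.linalg.lstsq(np.c_[q[:,:2]-BOWL,np.ones(len(q))],q[:,2],rcond=None)[0]
            print(n,len(q),x[:2],np.sqrt(x[2]+x[0]**2+x[1]**2),pl)
E
```

```text
[0.45325346 0.19133016 0.06210904] -0.5721020800982706
grip 0.008012630276422149 52.56544308613229 [ 0.27737679 -1.72108499  6.10301317]
lift 0.006524372568411193 54.6648131656093 [-0.42064475 -0.36639371 -1.72685252] 17.8917
wrist 9111 [0.48390028 0.22534256] 0.0428069200702847 [-0.0342     -0.14041922  0.23240121]
scene 263 [0.50081309 0.21580579] 0.054436490377362964 [-0.13609711 -0.08484189  0.22611145]
top 172 [0.50460632 0.21231914] 0.05137615139254281 [-0.13166215 -0.03332671  0.22870482]
```

View pics/scene2.png

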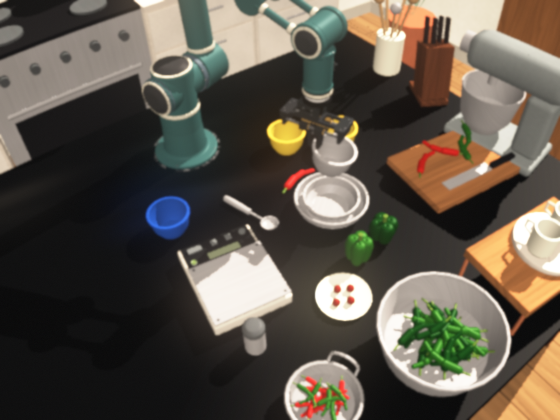

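The scene view shows the top bowl held at (335,155), with the middle and big bowls still in place at (332,200). The grip narrowed to 6.5 mm, so the bowl droops a bit. I'll measure its tilt from its flat inner floor.

```bash
cat >> act.py <<'E'
def floor(pred,zr,rad=.045):
    """tilt and centre of the held bowl's flat inner floor, from the wrist camera"""
    c=grab(cams,manip,"wrist"); Q=cloud(c).reshape(-1,3); q=Q[(np.hypot(*(Q[:,:2]-pred).T)<rad)&(Q[:,2]>zr[0])&(Q[:,2]<zr[1])]
    rng=np.random.default_rng(0); bi=None
    for _ in range(400):
        t=q[rng.choice(len(q),3,False)]; n=np.cross(t[1]-t[0],t[2]-t[0]); l=np.linalg.norm(n)
        if l<1e-5: continue
        n/=l; n*=np.sign(n[2])
        if n[2]<.9: continue
        i=abs((q-t[0])@n)<.0015
        if bi is None or i.sum()>bi.sum(): bi=i
    f=q[bi]; m=f.mean(0); n=np.linalg.svd(f-m,full_matrices=False)[2][2]; n*=np.sign(n[2])
    (cx,cy),rr=cv2.minEnclosingCircle(f[:,:2].astype(np.float32))
    print("floor",len(q),len(f),"normal",n.round(4),"tilt",np.arccos(n[2]).round(4),"mean",m.round(4),"circle",np.round((cx,cy,rr),4)); return n,m
E
python3 - <<'E'
from act import *
cv2.imwrite("pics/wrist2.png",grab(cams,manip,"wrist")["image"])
print(floor(BOWL,(.13,.2)))
E
```

```text
floor 17665 8010 normal [0.147  0.0895 0.9851] tilt 0.173 mean [0.4971 0.213  0.1554] circle [0.4953 0.2137 0.037 ]
(array([0.14704429, 0.08949213, 0.98507316]), array([0.49705807, 0.21296621, 0.15543104]))
```

View pics/wrist2.png

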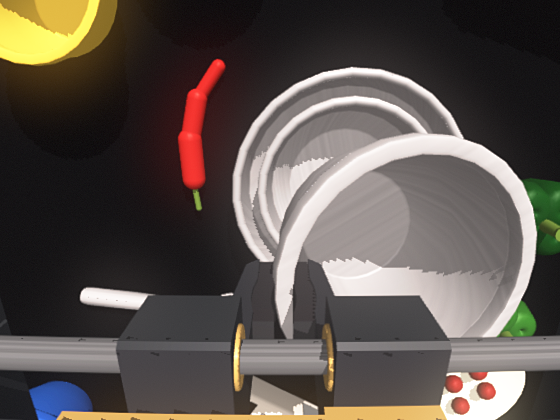

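The floor normal gives a 0.173 rad droop away from the robot. I'll level the bowl by tilting the tool, carry it above the plate and re-measure.

Run:
```python
from act import *
n=np.array([.14704,.08949,.98507]); fc=np.array([.4953,.2137,.1554])
s=manip.state(); p=np.array(s["tool_pos"]); R0=R.from_rotvec(s["tcp_rot"])
ax=np.cross(n,[0,0,1]); Rc=R.from_rotvec(ax/np.linalg.norm(ax)*np.arccos(n[2]))
dl=np.arctan2(PLATE[1],PLATE[0])-np.arctan2(BOWL[1],BOWL[0]); Rz=R.from_rotvec([0,0,dl])
manip.move_linear(p+[0,0,.02],.05,(Rc*R0).as_rotvec())
off=(Rz*Rc).apply(fc-p); t=np.r_[PLATE,.16]-off; print("target",t,"off",off)
manip.move_linear(t,.13,(Rz*Rc*R0).as_rotvec()); manip.dwell(.3)
s=manip.state(); print(s["tool_pos"],s["gripper_width"],s["grasp_force"],s["clock"])
cv2.imwrite("pics/wrist3.png",grab(cams,manip,"wrist")["image"])
floor(PLATE,(.12,.19)); print(PLATE)
```

```text
target [ 0.54889954 -0.16046375  0.2104932 ] off [ 0.05648635 -0.0100268  -0.0504932 ]
[ 0.5489008  -0.16036846  0.21053421] 0.006567193644439678 54.67969663824988 22.0
floor 14266 8029 normal [ 0.0026 -0.0024  1.    ] tilt 0.0035 mean [ 0.6056 -0.1719  0.1602] circle [ 0.6032 -0.1699  0.0372]
[ 0.60538589 -0.17049055]
```

The bowl is level to 0.004 rad and centred to about 2 mm. Next I lower it gently, using the force reading, and then release.

Run:
```python
from act import *
p=np.array(manip.state()["tool_pos"]); manip.move_linear(p-[0,0,.084],.08); manip.dwell(.2); f0=manip.state()["contact_force"][2]
dz=.084
while dz<.099:
    dz+=.001; manip.move_linear(p-[0,0,dz],.02); f=manip.state()["contact_force"][2]-f0
    if f>2.5: break
manip.dwell(.2); s=manip.state(); print("touch",dz,f,s["contact_force"][2]-f0,s["tool_pos"])
floor(PLATE,(.055,.08))
if dz<.099:
    w=s["gripper_width"]; manip.set_gripper(w+.006); manip.set_gripper(.03); manip.dwell(.3)
    floor(PLATE,(.055,.08)); z=R.from_rotvec(s["tcp_rot"]).as_matrix()[:,2]
    q=np.array(manip.state()["tool_pos"]); manip.move_linear(q-.05*z,.06); manip.move_linear(q-.05*z+[0,0,.09],.2); manip.dwell(.2)
    for n in("top","scene"):
        c=grab(cams,manip,n); cv2.imwrite(f"pics/{n}4.png",c["image"]); Q=cloud(c).reshape(-1,3)
        k=Q[(np.hypot(*(Q[:,:2]-PLATE).T)<.08)&(Q[:,2]>.127)&(Q[:,2]<.15)]
        x=np.linalg.lstsq(np.c_[2*k[:,:2],np.ones(len(k))],(k[:,:2]**2).sum(1),rcond=None)[0]
        print(n,len(k),x[:2],np.sqrt(x[2]+x[0]**2+x[1]**2),np.median(k[:,2]))
print(manip.state()["clock"],manip.state()["gripper_width"])
```

```text
touch 0.09400000000000001 4.254719750419112 6.121181359289346 [ 0.54909084 -0.16037989  0.11700806]
floor 11825 8066 normal [-0.0046  0.0021  1.    ] tilt 0.0051 mean [ 0.6059 -0.1719  0.067 ] circle [ 0.6044 -0.1699  0.0374]
floor 11180 7668 normal [5.0e-04 1.9e-03 1.0e+00] tilt 0.002 mean [ 0.6072 -0.1706  0.0669] circle [ 0.604  -0.17    0.0371]
top 413 [ 0.60263473 -0.16754989] 0.057253371535095986 0.1384805675773806
scene 607 [ 0.6046987  -0.16977064] 0.05790599781675722 0.13626619023686237
29.2333 0.029763067644234257
```

View pics/scene4.png

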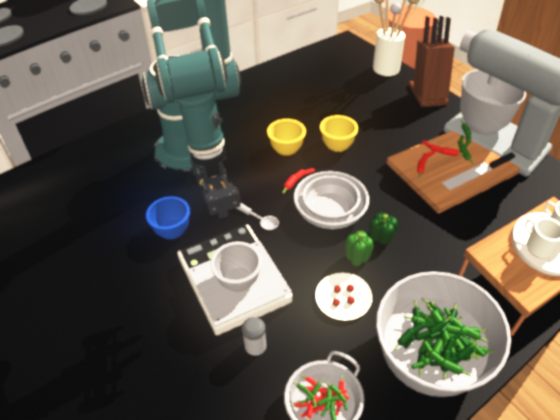

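The scene view shows the bowl standing upright and free on the plate at (236,263), with everything else in place. Next I press tare, keeping the wrist camera on the side away from the bowl.

Run:
```python
from act import *
Tc=np.array(pickle.load(open("pics/wrist.pkl","rb"))["T_tool_cam"]); print(Tc[:3,3])
p=W(-.112,-.062); fwd=np.r_[A@[1,0],0]; q0=manip.state()["joint_pos"]; o=[]
for r in(down(yaw+np.pi/2),down(yaw-np.pi/2)):
    q=inverse_kinematics([*p,.2],r); off=R.from_rotvec(r).apply(Tc[:3,3])@fwd
    print(off,q); 
    if q is not None: o.append((off,r))
r=min(o,key=lambda t:t[0])[1]
s=manip.state(); manip.set_gripper(0); manip.move_linear([*W(-.115,-.062),.26],.15); manip.move_pose([*p,.2],r); manip.move_linear([*p,.09],.15)
press(-.062)
manip.move_linear([*p,.2],.2); manip.dwell(.3)
for n in("top","scene"):
    c=grab(cams,manip,n); cv2.imwrite(f"pics/{n}5.png",c["image"]); Q=cloud(c).reshape(-1,3)
    k=Q[(np.hypot(*(Q[:,:2]-PLATE).T)<.08)&(Q[:,2]>.127)&(Q[:,2]<.15)]
    x=np.linalg.lstsq(np.c_[2*k[:,:2],np.ones(len(k))],(k[:,:2]**2).sum(1),rcond=None)[0]; print(n,len(k),x[:2])
print(manip.state()["clock"],manip.state()["contact_force"])
```

```text
[ 0.08200751 -0.00022503 -0.14582053]
-0.08200751139204036 [-0.48934434 -0.06221831  2.03446849  0.          1.16934248 -1.90444067]
0.08200751139204035 [-4.89344344e-01 -6.22183145e-02  2.03446849e+00 -4.44089210e-16
  1.16934248e+00  1.23715198e+00]
0.054 [ 0.4429 -0.2076  0.0537] -0.99
0.051 [ 0.4434 -0.2079  0.0512] 2.36
0.05 [ 0.4434 -0.2079  0.0503] 3.67
0.049 [ 0.4434 -0.2079  0.0494] 5.26
0.048 [ 0.4434 -0.208   0.0493] 13.0
held 12.12
top 752 [ 0.60247601 -0.16765147]
scene 601 [ 0.60461327 -0.16978847]
37.0333 [ 0.37954389 -0.42571077 -0.65652271]
```

Tare reached its stop, the bowl has not moved and the arm is clear, so I'm handing the job in.

```bash
python3 -c "
from cell import order
print(order.close_job())"
```

```text
the job is handed in; nothing more can be done
None
```

I pressed power and unit to their stops, set the top bowl upright about 1–4 mm off the plate's centre and let go, pressed tare to its stop, and handed the job in at about 37 s; no verdict was returned.

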